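Find the full spice tin by feel and hold it up

ROBOT

A 6-joint arm with a two-finger parallel gripper is mounted at the origin on the work surface. World frame = base frame: x ahead of the robot, y to its left, z up, the work surface at z = 0. Lengths are in mm, angles in rad, forces in N, time in s.
With the tool pointing down it reaches from about 300 to 775 mm from the base axis. Payload 14.6 kg.
Tool frame: the origin (TCP) lies midway between the tips of the shut fingers; the grasp point (between the pads) lies 19 mm behind it (grip_depth is the distance from the TCP to the grasp point, in mm); z points along the fingers, y is the direction in which the jaws open and shut (so a half turn about z gives the same grasp; the last joint's range is limited). The gripper opens to 94 mm and grips with 3 to 60 N. Pads are 16 mm wide; open, the fingers measure 119 mm over their backs; the gripper's body (75 mm by 177 mm) begins 78 mm behind the grasp point.
Start: joints at [1.2, 0.3, 1.521, -0, 1.321, -0.067], TCP at [164.529, 524.804, 205.446] pointing down, gripper open.
Joint ranges: [-3.03, 3.03], [-0.79, 2.21], [0.23, 2.52], [-1.04, 4.18], [0, 3.07], [-2.55, 2.55]. Speed limits (rad/s): [2.22, 2.22, 2.57, 3.14, 3.14, 3.14].

INTERFACE

Orientations are given as [roll, pitch, yaw] about the fixed x, y, z axes, in that order (R = Rz(yaw) Ry(pitch) Rx(roll)).
In Python, from cell import read_state, camera, camera_info, sign_off, grip_depth gives the robot as it stands.
- The arm moves only by the tool drive_tool, never from a script. Its argument "motion" is one flat list of numbers, 4 for each row, row after row: the shift along the tool's x, y, z in mm, then the turn about the tool's z in rad. A call has 1 to 8 rows; each row shifts and turns the pose as measured when the row begins, along the tool's axes as they then stand; what a row does not reach is not made up. A row lasts 1/12 s, in which the tool goes at most 41.7 mm and 7.16 degrees, less where a joint would pass 70% of its speed; a pose out of reach is approached as far as the arm can. A call is refused whole if a number of a shift passes 41.7 or a number of a turn 0.125, either way. A call with a gripper value outside its range is refused whole. "jaw" is the closure, from 0 (fully open) to 1 (shut), set as the call begins (left out, the last holds). The fingers move at their own pace and stop on an object; "grip_force" is the grip in N (left out, the last holds). Time passes only in rows, so rows that do not move let the fingers close. It gives the time, the measured TCP pose, the force and the opening at its end, in the units of the state.
- read_state(): the state, without advancing time (a new reading comes with each control period).
- camera(name): name is "side" or "top" or "wrist"; returns the picture (420x560x3 uint8, red, green, blue); there is no depth.
- camera_info(name): a dict with "fovy" (degrees; the focal length in pixels is half the picture's height over the tangent of half this angle, whatever the lens; pixels are square), "cx", "cy" (the principal point, pixels), "k1" (the pictures are not rectified: a ray, as slopes to the right and down, at radius r is drawn at 1 + k1 r^2 times it, then the intrinsics apply), "camera_from_world" (4x4, takes a point from world to camera coordinates). Camera axes: x right, y up, looking along -z (the intrinsics and any distortion apply to the point x, -y, -z); pixel columns grow to the right and rows downward; lengths in mm; the calibration is good to about 2 mm. A picture is of the moment at which its call begins: read the wrist's pose just before it. camera_info takes no time and is no camera call; for the wrist camera it gives the pose at the moment of the call.
- sign_off(): hands the job in, once; it reports no verdict.
The state is a dict: "clock": time; "joints": joint angles; "qd": joint speeds; "effort": joint torques, N m; "eef_pos": TCP position; "eef_rot": TCP orientation; "wrist_force": force on the tool from outside, world axes, zero at the start; "moment": the same for the moment, N m; "finger_gap": finger opening in mm.
Only numpy, scipy, OpenCV 4.12 (cv2) and the standard library are available. Lean on these libraries where they do the work, as an engineer would, in place of code of your own. Each camera call takes 0.05 s, during which the arm holds its last target. There are 200 camera calls.

TASK

Three identical closed spice tins stand on the cork spots of the wooden board beside the mitad, and only one is full. Heft them one after another along the row, beginning with the tin nearest the mitad: lift each a few centimetres straight up off its spot and set it back down upright on the same spot (the last one need not be set back if it proves to be the full one). Then take the heaviest, hold it up upright over the board, its underside at least 15 cm above the slab, and finish still holding it there, the other two tins standing on their spots; do not drop or topple a tin, and leave everything else where it is.

Things in the scene. Friction and masses are not known exactly. Their poses are not given: they have to be found in the camera images.
- tin_a: A green metal tin with a brass-coloured push-on lid (closed, stays closed), plain upright cylinder 62 mm in diameter and 115 mm high; origin at the centre of its underside, z up its axis. Three look exactly alike; the contents stay put inside when the tin is moved smoothly and upright. The full tin weighs 0.55 to 0.72 kg, the two others 0.2 to 0.42 kg; which tin is the full one and which stands on which spot changes every time, and nothing seen tells the weight
- tin_b: A green metal tin with a brass-coloured push-on lid (closed, stays closed), plain upright cylinder 62 mm in diameter and 115 mm high; origin at the centre of its underside, z up its axis. Three look exactly alike; the contents stay put inside when the tin is moved smoothly and upright. The full tin weighs 0.55 to 0.72 kg, the two others 0.2 to 0.42 kg; which tin is the full one and which stands on which spot changes every time, and nothing seen tells the weight
- tin_c: A green metal tin with a brass-coloured push-on lid (closed, stays closed), plain upright cylinder 62 mm in diameter and 115 mm high; origin at the centre of its underside, z up its axis. Three look exactly alike; the contents stay put inside when the tin is moved smoothly and upright. The full tin weighs 0.55 to 0.72 kg, the two others 0.2 to 0.42 kg; which tin is the full one and which stands on which spot changes every time, and nothing seen tells the weight
- spot_1 (a point): centre of a round cork spot 94 mm across, level with the top of the board (20 mm above the slab); the spot at the mitad end of the board (hefted first); a tin stands on it at the start, up to 5 mm off centre. Site axes follow the board
- spot_2 (a point): centre of a round cork spot 94 mm across, level with the top of the board (20 mm above the slab); the middle spot, 130 mm from either neighbour; a tin stands on it at the start, up to 5 mm off centre. Site axes follow the board
- spot_3 (a point): centre of a round cork spot 94 mm across, level with the top of the board (20 mm above the slab); the spot at the end of the board farthest from the mitad (hefted last); a tin stands on it at the start, up to 5 mm off centre. Site axes follow the board
- board: dark wooden board fixed to the slab, 130 x 420 mm and 20 mm thick; origin at the centre of its underside, y along the row of spots pointing away from the mitad, x across it
- lid_rim (a point): point on the rim of the domed aluminium lid of the mitad, on the side towards the robot and the board. The mitad is an electric injera griddle fixed on the slab to the robot's right, 450 mm across, its centre about 130 mm farther in x and 155 mm farther to the right than this point, 225 mm high to the knob with the lid shut, up to 280 mm ajar; the hinge is stiff, so the lid stays as it was left (shut or a little ajar). Leave alone
- bowl: white ceramic bowl 140 mm across, 70 mm high; origin at the centre of its underside. Bystander, leave alone
- cup: red plastic cup 76 mm across, 100 mm high; origin at the centre of its underside. Bystander, leave alone
- ladle: stainless ladle lying on the slab, bowl 80 mm across and 34 mm high at its origin, handle running 290 mm along its -x. Bystander, leave alone
- paddle: flat wooden paddle lying on the slab, 365 mm long along x, blade 85 mm wide at +x, 10 mm thick; origin on its underside at the middle of the blade, handle towards its -x. Bystander, leave alone
- canister: white plastic canister with a blue twist cap, 110 mm across, 188 mm high; origin at the centre of its underside. Bystander, leave alone
There are look-alikes about, which are no part of the job. What is shaped like the tin_c but orange is not meant. What is shaped like the tin_a but orange is not meant.

How it is judged (in metres and radians):
On the way, in this order (a step that is already met when the one before it is completed fails the run):
1. the tin on the mitad-end spot is lifted at least 20 mm above its spot in the fingers (((horizontal distance between tin_a and spot_1 below 0.06 m and z of tin_a in the frame of spot_1 above 0.02 m and contact force between the fingers and tin_a above 0.5 N) or (horizontal distance between tin_b and spot_1 below 0.06 m and z of tin_b in the frame of spot_1 above 0.02 m and contact force between the fingers and tin_b above 0.5 N) or (horizontal distance between tin_c and spot_1 below 0.06 m and z of tin_c in the frame of spot_1 above 0.02 m and contact force between the fingers and tin_c above 0.5 N))), for 0.2 s.
2. the tin on the middle spot is lifted at least 20 mm above its spot in the fingers (((horizontal distance between tin_a and spot_2 below 0.06 m and z of tin_a in the frame of spot_2 above 0.02 m and contact force between the fingers and tin_a above 0.5 N) or (horizontal distance between tin_b and spot_2 below 0.06 m and z of tin_b in the frame of spot_2 above 0.02 m and contact force between the fingers and tin_b above 0.5 N) or (horizontal distance between tin_c and spot_2 below 0.06 m and z of tin_c in the frame of spot_2 above 0.02 m and contact force between the fingers and tin_c above 0.5 N))), for 0.2 s.
3. the tin on the far spot is lifted at least 20 mm above its spot in the fingers (((horizontal distance between tin_a and spot_3 below 0.06 m and z of tin_a in the frame of spot_3 above 0.02 m and contact force between the fingers and tin_a above 0.5 N) or (horizontal distance between tin_b and spot_3 below 0.06 m and z of tin_b in the frame of spot_3 above 0.02 m and contact force between the fingers and tin_b above 0.5 N) or (horizontal distance between tin_c and spot_3 below 0.06 m and z of tin_c in the frame of spot_3 above 0.02 m and contact force between the fingers and tin_c above 0.5 N))), for 0.2 s.
At the end, for the whole second after the job is handed in: The full tin is held still in the fingers, upright within 0.2 rad, underside over 140 mm above the slab and within 250 mm of the middle spot, free of other tins; the two others stand upright, released, within 35 mm of a spot's centre, each pressing on the board with under 4.8 N (((height (world z) of tin_a above 0.14 m and horizontal distance between tin_a and spot_2 below 0.25 m and angle between tin_a's own z axis and vertical below 0.2 rad and contact force between the fingers and tin_a above 1 N and linear speed of tin_a below 0.03 m/s and contact force between tin_a and tin_b below 0.05 N and contact force between tin_a and tin_c below 0.05 N and ((horizontal distance between tin_b and spot_1 below 0.035 m or horizontal distance between tin_b and spot_2 below 0.035 m or horizontal distance between tin_b and spot_3 below 0.035 m) and z of tin_b in the frame of spot_2 below 0.006 m and angle between tin_b's own z axis and vertical below 0.1 rad and contact force between the fingers and tin_b below 0.1 N and contact force between board and tin_b below 4.8 N and linear speed of tin_b below 0.03 m/s) and ((horizontal distance between tin_c and spot_1 below 0.035 m or horizontal distance between tin_c and spot_2 below 0.035 m or horizontal distance between tin_c and spot_3 below 0.035 m) and z of tin_c in the frame of spot_2 below 0.006 m and angle between tin_c's own z axis and vertical below 0.1 rad and contact force between the fingers and tin_c below 0.1 N and contact force between board and tin_c below 4.8 N and linear speed of tin_c below 0.03 m/s)) or (height (world z) of tin_b above 0.14 m and horizontal distance between tin_b and spot_2 below 0.25 m and angle between tin_b's own z axis and vertical below 0.2 rad and contact force between the fingers and tin_b above 1 N and linear speed of tin_b below 0.03 m/s and contact force between tin_b and tin_a below 0.05 N and contact force between tin_b and tin_c below 0.05 N and ((horizontal distance between tin_a and spot_1 below 0.035 m or horizontal distance between tin_a and spot_2 below 0.035 m or horizontal distance between tin_a and spot_3 below 0.035 m) and z of tin_a in the frame of spot_2 below 0.006 m and angle between tin_a's own z axis and vertical below 0.1 rad and contact force between the fingers and tin_a below 0.1 N and contact force between board and tin_a below 4.8 N and linear speed of tin_a below 0.03 m/s) and ((horizontal distance between tin_c and spot_1 below 0.035 m or horizontal distance between tin_c and spot_2 below 0.035 m or horizontal distance between tin_c and spot_3 below 0.035 m) and z of tin_c in the frame of spot_2 below 0.006 m and angle between tin_c's own z axis and vertical below 0.1 rad and contact force between the fingers and tin_c below 0.1 N and contact force between board and tin_c below 4.8 N and linear speed of tin_c below 0.03 m/s)) or (height (world z) of tin_c above 0.14 m and horizontal distance between tin_c and spot_2 below 0.25 m and angle between tin_c's own z axis and vertical below 0.2 rad and contact force between the fingers and tin_c above 1 N and linear speed of tin_c below 0.03 m/s and contact force between tin_c and tin_a below 0.05 N and contact force between tin_c and tin_b below 0.05 N and ((horizontal distance between tin_a and spot_1 below 0.035 m or horizontal distance between tin_a and spot_2 below 0.035 m or horizontal distance between tin_a and spot_3 below 0.035 m) and z of tin_a in the frame of spot_2 below 0.006 m and angle between tin_a's own z axis and vertical below 0.1 rad and contact force between the fingers and tin_a below 0.1 N and contact force between board and tin_a below 4.8 N and linear speed of tin_a below 0.03 m/s) and ((horizontal distance between tin_b and spot_1 below 0.035 m or horizontal distance between tin_b and spot_2 below 0.035 m or horizontal distance between tin_b and spot_3 below 0.035 m) and z of tin_b in the frame of spot_2 below 0.006 m and angle between tin_b's own z axis and vertical below 0.1 rad and contact force between the fingers and tin_b below 0.1 N and contact force between board and tin_b below 4.8 N and linear speed of tin_b below 0.03 m/s)))); the arm keeps its last pose, push and grip.
It fails at once if a tin is toppled (angle between any of tin_a, tin_b, tin_c's own z axis and vertical above 0.6 rad).
It fails at once if a tin is dropped (out of the fingers 20 mm or more above its spot) ((z of tin_a in the frame of spot_2 above 0.02 m and contact force between the fingers and tin_a below 0.02 N) or (z of tin_b in the frame of spot_2 above 0.02 m and contact force between the fingers and tin_b below 0.02 N) or (z of tin_c in the frame of spot_2 above 0.02 m and contact force between the fingers and tin_c below 0.02 N)).
It fails at once if a bystander or the mitad's lid is shifted by more than 30 mm (distance of any of bowl, cup, ladle, paddle, canister, lid_rim from where it was at the start of the episode above 0.03 m).
It also fails if it takes over 72 s, if anything falls off the work surface, if the arm or the gripper's body presses on something with over 40 N, if the wrist force passes 120 N, or if a joint passes its speed limit or range.

## Working session

There is one attempt and no reset: what is moved stays moved. The work goes in short steps, Python scripts to look and compute and a tool call to move; the robot and the scene stay as the last step left them, time stands still between calls to the robot, and variables do not carry over. Pictures are saved under pics/ and viewed, on a budget of 10 in all, crops included, one or two more only if the job needs it, and the job is handed in when it is done.

Besides the shell and the picture viewer there is one more tool, called by a JSON object that holds its "api" and its "payload", one argument or row to a line. drive_tool: Moves the arm, as the interface text tells. Its arguments: {"type":"object","properties":{"motion":{"type":"array","items":{"type":"number"}},"jaw":{"type":"number"},"grip_force":{"type":"number"}},"required":["motion"]}

```bash
mkdir -p pics; cat > h.py <<'E'
import numpy as np,cv2
from cell import *
def pix(i,P):
    P=np.atleast_2d(P);T=np.array(i["camera_from_world"]);q=P@T[:3,:3].T+T[:3,3]
    s=np.c_[q[:,0],-q[:,1]]/-q[:,2:3];s=s*(1+i["k1"]*(s**2).sum(1,keepdims=True))
    f=210/np.tan(np.radians(i["fovy"])/2);return s*f+[i["cx"],i["cy"]]
def ray(i,uv):
    f=210/np.tan(np.radians(i["fovy"])/2);d=(np.array(uv,float)-[i["cx"],i["cy"]])/f;s=d.copy()
    for _ in range(30): s=d/(1+i["k1"]*(s@s))
    T=np.array(i["camera_from_world"]);R=T[:3,:3]
    v=R.T@[s[0],-s[1],-1];return -R.T@T[:3,3],v/np.linalg.norm(v)
def atz(i,uv,z):
    c,v=ray(i,uv);return c+v*(z-c[2])/v[2]
def tri(rs):
    A=[np.eye(3)-np.outer(v,v) for c,v in rs];return np.linalg.solve(sum(A),sum(a@c for a,(c,v) in zip(A,rs)))
E
python3 - <<'E'
from h import *
a=camera("top");b=camera("side")
cv2.imwrite("pics/top.png",a[...,::-1]);cv2.imwrite("pics/side.png",b[...,::-1])
print(read_state(),grip_depth)
for n in("top","side"):
    i=camera_info(n);c,v=ray(i,[280,210]);print(n,i["fovy"],i["k1"],c.round(),v.round(2))
E
```

```text
{'clock': 0.1, 'joints': array([ 1.20037381e+00,  3.00424557e-01,  1.52150239e+00,  6.59018417e-06,
        1.32070515e+00, -6.66114356e-02]), 'qd': array([-2.21257379e-03, -3.61622695e-03, -8.94632025e-05, -1.56035376e-03,
       -1.84558058e-03, -1.14998997e-04]), 'effort': array([ 1.58949773e-03, -5.32643652e+01, -3.53283548e+01,  7.09891599e-02,
        2.34922307e-02, -8.14880946e-05]), 'eef_pos': array([164.46088709, 524.5941421 , 204.94515018]), 'eef_rot': array([-3.14055595e+00, -7.55564745e-05,  2.83777990e+00]), 'wrist_force': array([-0.89488067, -0.25363598,  0.23736812]), 'moment': array([ 0.00244584,  0.03689726, -0.0048033 ]), 'finger_gap': 94.21799626477501} 18.8
top 45.81181812431733 0.0549490672583931 [ 375.   -2. 1613.] [ 0.09 -0.01 -1.  ]
side 48.50225950741755 -0.12167585302660024 [ 149. -965. 1000.] [ 0.26  0.69 -0.67]
```

View pics/top.png

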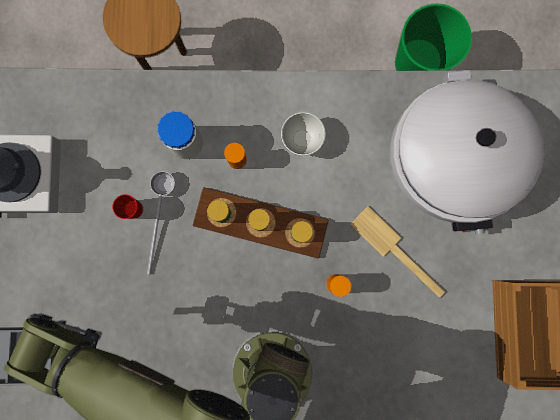

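View pics/side.png

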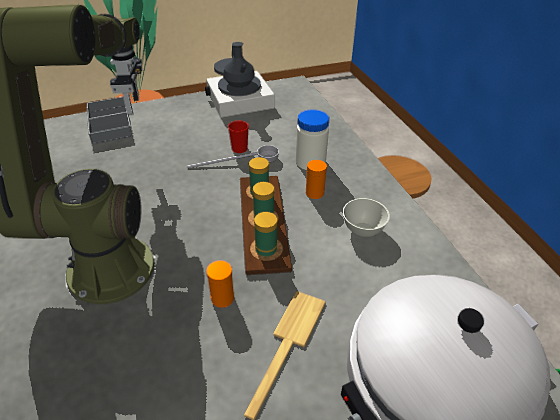

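Top view: brass-lidded green tins on the board are at about (301,231), (260,219) and (219,210). The mitad is at right (470,150), so the (301,231) tin stands on spot_1. The orange look-alikes at (340,286) and (235,155), off the board, are not meant. In the side view the tin lids are at (266,221), (263,190) and (259,164), nearest the mitad first.

```bash
python3 - <<'E'
from h import *
from scipy.optimize import least_squares
T=cv2.imread("pics/top.png");S=cv2.imread("pics/side.png")
G={"top":[(301,231),(260,219),(219,210)],"side":[(266,221),(263,190),(259,164)]}
C={}
for n,im in(("top",T),("side",S)):
    h=cv2.cvtColor(im,cv2.COLOR_BGR2HSV);m=cv2.inRange(h,(17,110,100),(32,255,255))
    k,l,s,c=cv2.connectedComponentsWithStats(m)
    C[n]=[]
    for g in G[n]:
        j=1+np.argmin(np.hypot(*(c[1:]-g).T)+1e3*(s[1:,4]<60));x,y,w,hh,a=s[j];C[n].append((x+w/2-.5,y+hh/2-.5));print(n,s[j],c[j].round(1))
it,is_=camera_info("top"),camera_info("side")
th=np.linspace(0,6.283,24)
for u,v in zip(C["top"],C["side"]):
    p=tri([ray(it,u),ray(is_,v)]);print("tri",p.round(1), "top@135",atz(it,u,135).round(1))
m=cv2.inRange(T,(0,0,0),(255,255,255))
# cork: view crop
cv2.imwrite("pics/crop.png",cv2.resize(np.hstack([T[180:265,185:335],S[150:280,220:305][:85*1] if 0 else cv2.resize(S[150:280,225:305],(52,85))]),None,fx=3.9,fy=3.9,interpolation=cv2.INTER_CUBIC))
E
```

```text
top [288 221  25  22 390] [301.4 231.5]
top [248 209  22  22 368] [258.6 219. ]
top [207 200  22  21 360] [217.4 210. ]
side [254 212  24  21 372] [265.4 221.2]
side [253 182  22  18 299] [263. 190.]
side [249 157  20  17 248] [258.4 164.6]
tri [438.3 -83.  117.6] top@135 [436.8 -81.8 135. ]
tri [474.   41.8 122.3] top@135 [472.2  41.7 135. ]
tri [500.6 165.6 122.6] top@135 [500.3 164.1 135. ]
```

View pics/crop.png

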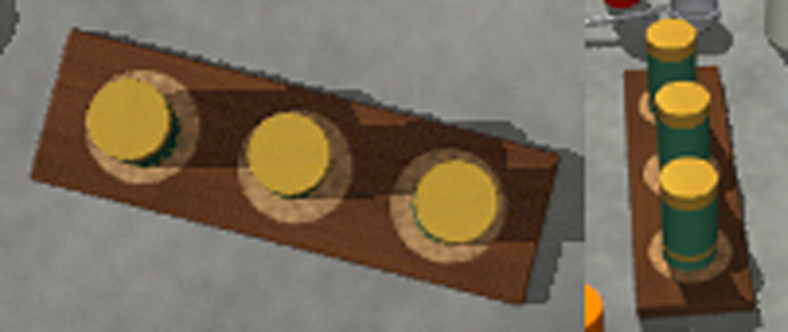

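The crop confirms three brass-lidded green tins on cork spots. Lid centres in full-picture pixels are about (302,232), (259.5,219.5) and (218,211). The jaws already point along the row, so I move over tin 1 with the orientation kept.

{"api": "drive_tool", "payload": {
  "motion": [-24, -28, 0, 0, -24, -28, 0, 0, -24, -28, 0, 0, -24, -28, 0, 0, -24, -28, 0, 0, -24, -28, 0, 0, -24, -28, 0, 0, -24, -28, 0, 0],
  "jaw": 0,
  "grip_force": 30
}}

```text
clock: 0.77
eef_pos: [280.6, 245.5, 201.4]
eef_rot: [-3.135, -0.002, 2.847]
wrist_force: [0.6, 0.4, -0.3]
finger_gap: 94.1
```

{"api": "drive_tool", "payload": {
  "motion": [-24, -28, 0, 0, -24, -28, 0, 0, -24, -28, 0, 0, -24, -28, 0, 0, -24, -28, 0, 0, -24, -28, 0, 0, -24, -28, 0, 0, -24, -28, 0, 0]
}}

```text
clock: 1.43
eef_pos: [400.3, -39.7, 202.8]
eef_rot: [-3.136, 0.0, 2.848]
wrist_force: [0.8, 1.3, 0.4]
finger_gap: 94.1
```

```bash
python3 - <<'E'
from h import *
import pickle
i=camera_info("wrist");w=camera("wrist");pickle.dump((i,w),open("w1.p","wb"))
cv2.imwrite("pics/w1.png",w[...,::-1]);print(read_state()["eef_pos"],ray(i,[280,210]))
print(pix(i,[[437,-82,135],[472,42,135]]))
E
```

```text
[402.1478663  -44.15975374 202.71215489] (array([327.10410873, -17.44540064, 381.90029615]), array([ 0.25582187, -0.10367992, -0.96114809]))
[[247.63551208 281.3341474 ]
 [427.13575093 278.3370579 ]]
```

View pics/w1.png

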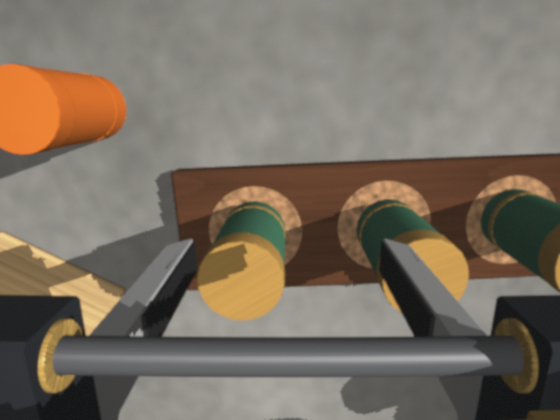

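Wrist view: lid 1 centre is about (243,276), lid 2 about (428,273). The cork spots are centred at (255,228), (384,226) and (518,222).

```bash
python3 - <<'E'
from h import *
import pickle
i,w=pickle.load(open("w1.p","rb"));t=camera_info("top");s=camera_info("side")
for u,v in(((243,276),(301.9,232)),((428,273),(259.4,219.5))):
    print("tri",tri([ray(i,u),ray(t,v)]).round(1),"w@135",atz(i,u,135).round(1),"top@135",atz(t,v,135).round(1))
print("tin3 top",atz(t,(217.8,210.8),135).round(1))
for u in((255,228),(384,226),(518,222)):print("spot",atz(i,u,20).round(1))
for c in((456,206),(295,167),(142,127)):
    print("spot top",atz(t,(185+c[0]/3.9-.4,180+c[1]/3.9-.4),20).round(1))
E
```

```text
tri [436.2 -87.4 124.5] w@135 [432.1 -83.8 135. ] top@135 [435.4 -87.5 135. ]
tri [471.4  41.7 131.2] w@135 [468.1  43.4 135. ] top@135 [472.2  39.  135. ]
tin3 top [497.9 163.1 135. ]
spot [434.2 -86.2  20. ]
spot [469.7  38.9  20. ]
spot [505.3 171.4  20. ]
spot top [438.8 -92.9  20. ]
spot top [470.4  39.5  20. ]
spot top [503.1 165.6  20. ]
```

{"api": "drive_tool", "payload": {
  "motion": [-22, -15, 0, 0, -20, -15, 0, 0, 0, 0, 0, 0, 0, 0, 0, 0]
}}

```text
clock: 1.82
eef_pos: [434.3, -90.8, 201.6]
eef_rot: [-3.135, -0.002, 2.838]
wrist_force: [0.1, 0.3, 0.4]
finger_gap: 93.8
```

{"api": "drive_tool", "payload": {
  "motion": [1, 4, 10, 0, 0, 1, 20, 0, 0, 0, 20, 0, 0, 0, 20, 0, 0, 0, 20, 0, 0, 0, 15, 0, 0, 0, 8, 0, 0, 0, 0, 0]
}}

```text
clock: 2.48
eef_pos: [430.0, -77.6, 80.7]
eef_rot: [-3.136, -0.003, 2.844]
wrist_force: [-0.9, 0.4, -0.6]
finger_gap: 94.1
```

{"api": "drive_tool", "payload": {
  "motion": [-6, -6, 0, 0, 0, 0, 0, 0, 0, 0, 0, 0]
}}

```text
clock: 2.73
eef_pos: [434.5, -84.5, 81.8]
eef_rot: [-3.136, -0.002, 2.846]
wrist_force: [0.1, 0.7, -0.3]
finger_gap: 94.2
```

```bash
python3 - <<'E'
from h import *
w=camera("wrist");cv2.imwrite("pics/w2.png",w[...,::-1]);s=read_state();print(s["eef_pos"],s["wrist_force"])
E
```

```text
[434.69496361 -84.59721279  82.00198623] [ 0.82610037 -0.31987012 -0.19229537]
```

View pics/w2.png

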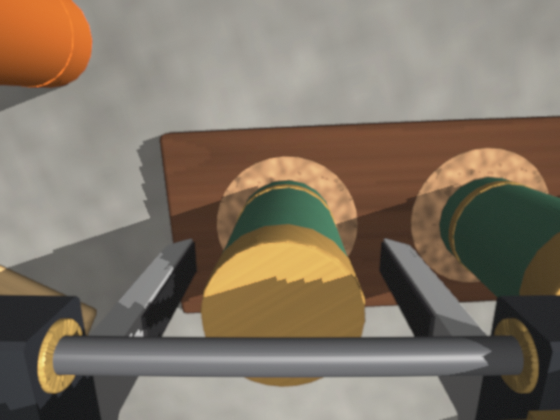

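The lid is centred between the fingers: its centre column is about 284 and the fingertip midpoint about 288. Closing.

{"api": "drive_tool", "payload": {
  "motion": [0, 0, 0, 0, 0, 0, 0, 0, 0, 0, 0, 0, 0, 0, 0, 0, 0, 0, 0, 0, 0, 0, 0, 0],
  "jaw": 1,
  "grip_force": 35
}}

```text
clock: 3.28
eef_pos: [435.5, -85.0, 83.8]
eef_rot: [-3.136, 0.002, 2.846]
wrist_force: [0.0, -0.0, -0.8]
finger_gap: 62.3
```

{"api": "drive_tool", "payload": {
  "motion": [0, 0, 0, 0, 0, 0, 0, 0, 0, 0, 0, 0]
}}

```text
clock: 3.53
eef_pos: [435.5, -85.0, 83.7]
eef_rot: [-3.136, 0.002, 2.846]
wrist_force: [0.2, 0.5, 1.2]
finger_gap: 62.5
```

{"api": "drive_tool", "payload": {
  "motion": [0, 0, -4, 0, 0, 0, -7, 0, 0, 0, -8, 0, 0, 0, -8, 0, 0, 0, -8, 0, 0, 0, -6, 0, 0, 0, -2, 0, 0, 0, 0, 0]
}}

```text
clock: 4.2
eef_pos: [435.2, -84.5, 131.9]
eef_rot: [-3.136, 0.002, 2.846]
wrist_force: [-0.3, -0.0, -2.7]
finger_gap: 62.3
```

{"api": "drive_tool", "payload": {
  "motion": [0, 0, 0, 0, 0, 0, 0, 0, 0, 0, 0, 0, 0, 0, 0, 0]
}}

```text
clock: 4.53
eef_pos: [434.9, -84.4, 131.4]
eef_rot: [-3.136, 0.001, 2.846]
wrist_force: [0.1, 0.1, -2.5]
finger_gap: 62.7
```

{"api": "drive_tool", "payload": {
  "motion": [0, 0, 0, 0, 0, 0, 0, 0, 0, 0, 0, 0]
}}

```text
clock: 4.78
eef_pos: [434.6, -84.4, 130.7]
eef_rot: [-3.136, 0.0, 2.846]
wrist_force: [-0.7, 0.3, -2.6]
finger_gap: 62.8
```

{"api": "drive_tool", "payload": {
  "motion": [0, 0, 0, 0, 0, 0, 0, 0, 0, 0, 0, 0]
}}

```text
clock: 5.03
eef_pos: [434.5, -84.3, 130.6]
eef_rot: [-3.136, -0.0, 2.846]
wrist_force: [0.2, -0.1, -2.6]
finger_gap: 62.3
```

{"api": "drive_tool", "payload": {
  "motion": [0, 0, 0, 0, 0, 0, 0, 0, 0, 0, 0, 0]
}}

```text
clock: 5.28
eef_pos: [434.5, -84.3, 130.5]
eef_rot: [-3.136, -0.0, 2.846]
wrist_force: [0.3, -0.6, -1.6]
finger_gap: 62.4
```

Tin 1 weighs about 2.5 N, roughly 0.25 kg, so it is light. Setting it back.

{"api": "drive_tool", "payload": {
  "motion": [0, 0, 4, 0, 0, 0, 7, 0, 0, 0, 8, 0, 0, 0, 7, 0, 0, 0, 5, 0, 0, 0, 4, 0, 0, 0, 2, 0, 0, 0, 1, 0]
}}

```text
clock: 5.95
eef_pos: [433.9, -84.4, 87.6]
eef_rot: [-3.136, -0.002, 2.846]
wrist_force: [-0.3, 0.2, -2.4]
finger_gap: 62.4
```

{"api": "drive_tool", "payload": {
  "motion": [0, 0, 1.5, 0, 0, 0, 1.5, 0, 0, 0, 1, 0, 0, 0, 0, 0]
}}

```text
clock: 6.28
eef_pos: [434.5, -84.7, 83.9]
eef_rot: [-3.136, -0.0, 2.846]
wrist_force: [0.8, -0.2, -2.6]
finger_gap: 62.6
```

{"api": "drive_tool", "payload": {
  "motion": [0, 0, 0.5, 0, 0, 0, 0.5, 0, 0, 0, 0, 0]
}}

```text
clock: 6.53
eef_pos: [435.0, -84.9, 83.9]
eef_rot: [-3.135, 0.001, 2.846]
wrist_force: [-0.2, 0.2, -2.9]
finger_gap: 62.8
```

{"api": "drive_tool", "payload": {
  "motion": [0, 0, 1.5, 0, 0, 0, 1, 0, 0, 0, 0, 0]
}}

```text
clock: 6.78
eef_pos: [436.0, -85.6, 83.8]
eef_rot: [-3.135, 0.005, 2.846]
wrist_force: [0.2, 0.5, -2.7]
finger_gap: 62.5
```

{"api": "drive_tool", "payload": {
  "motion": [0, 0, 2, 0, 0, 0, 2, 0, 0, 0, 0, 0]
}}

```text
clock: 7.03
eef_pos: [437.8, -86.8, 83.6]
eef_rot: [-3.134, 0.01, 2.846]
wrist_force: [0.7, -0.0, -2.8]
finger_gap: 62.8
```

```bash
python3 - <<'E'
from h import *
t=camera("side");cv2.imwrite("pics/s2.png",cv2.resize(t[130:290,200:320],None,fx=4,fy=4,interpolation=cv2.INTER_CUBIC)[:600,:,::-1]);s=read_state();print(s)
E
```

```text
{'clock': 7.0833, 'joints': array([-0.27280461,  0.21810185,  1.93780096, -0.00972218,  0.97548897,
       -1.54261713]), 'qd': array([ 2.04033219e-03,  1.17675779e-02,  8.40371925e-03, -2.17362365e-05,
       -1.18344904e-02, -2.00302422e-04]), 'effort': array([-3.09252588e-03, -4.28190601e+01, -2.93177086e+01, -4.18104802e-02,
        1.83273889e-01, -4.25813909e-03]), 'eef_pos': array([437.84167446, -86.75599354,  83.49321192]), 'eef_rot': array([-3.13377735,  0.01040311,  2.84606032]), 'wrist_force': array([ 0.05444158,  0.08340859, -2.05641221]), 'moment': array([-0.00309036, -0.02366321,  0.05110052]), 'finger_gap': 62.83909427907039}
```

View pics/s2.png

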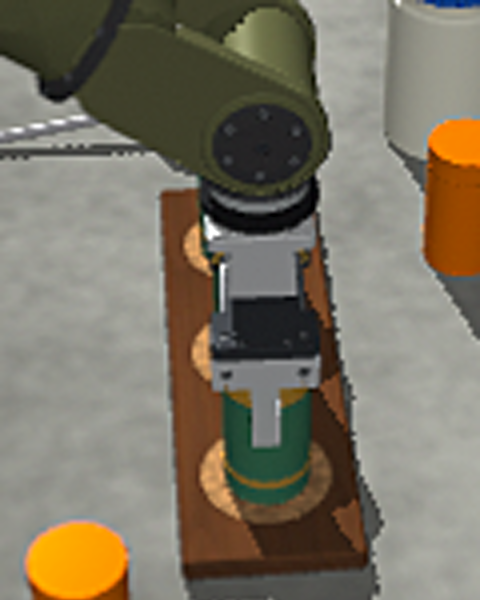

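The tin is back on its cork spot; the TCP z of 83.6 matches the grasp height and it will go no lower. Releasing and checking the force zero.

{"api": "drive_tool", "payload": {
  "motion": [0, 0, 0, 0, 0, 0, 0, 0, 0, 0, 0, 0, 0, 0, 0, 0, 0, 0, 0, 0, 0, 0, 0, 0],
  "jaw": 0
}}

```text
clock: 7.58
eef_pos: [437.9, -86.6, 82.6]
eef_rot: [-3.134, 0.01, 2.846]
wrist_force: [-0.5, 0.5, -0.2]
finger_gap: 93.8
```

{"api": "drive_tool", "payload": {
  "motion": [0, 0, 0, 0, 0, 0, 0, 0]
}}

```text
clock: 7.75
eef_pos: [437.8, -86.6, 82.5]
eef_rot: [-3.134, 0.01, 2.846]
wrist_force: [-0.2, 0.4, 0.9]
finger_gap: 94.0
```

{"api": "drive_tool", "payload": {
  "motion": [0, 0, -15, 0, 0, 0, -25, 0, 0, 0, -25, 0, 0, 0, -20, 0, 1, 10, -10, 0, 2, 35, 0, 0, 2, 35, 0, 0, 1, 30, 0, 0]
}}

```text
clock: 8.42
eef_pos: [463.3, 21.1, 181.7]
eef_rot: [-3.134, 0.01, 2.838]
wrist_force: [0.8, -0.8, 0.9]
finger_gap: 93.8
```

{"api": "drive_tool", "payload": {
  "motion": [0, 8, 0, 0, 0, 0, 0, 0, 0, 0, 0, 0]
}}

```text
clock: 8.67
eef_pos: [466.3, 33.1, 181.6]
eef_rot: [-3.135, 0.01, 2.844]
wrist_force: [-0.1, 0.4, -0.6]
finger_gap: 94.2
```

```bash
python3 - <<'E'
from h import *
i=camera_info("wrist");w=camera("wrist");cv2.imwrite("pics/w3.png",w[...,::-1]);s=read_state();print(s["eef_pos"],s["eef_rot"],pix(i,[[470,41,135]]))
t=camera("top");cv2.imwrite("pics/t3.png",t[...,::-1])
import json;json.dump({k:(np.array(v).tolist()) for k,v in i.items()},open("w3.json","w"))
E
```

```text
[466.20086747  32.74348158 181.58852662] [-3.134842    0.01014086  2.84313691] [[303.17595778 229.52282335]]
```

View pics/w3.png

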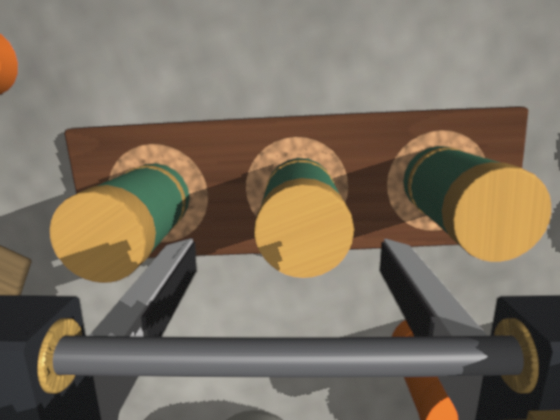

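Tin 1 stands upright on its spot. Tin 2's lid is at (304,228), where predicted, and tin 3's lid is at (502,212).

{"api": "drive_tool", "payload": {
  "motion": [-1, 5, 8, 0, 0, 0, 18, 0, 0, 0, 18, 0, 0, 0, 18, 0, 0, 0, 15, 0, 0, 0, 10, 0, 0, 0, 4, 0, 0, 0, 0, 0]
}}

```text
clock: 9.43
eef_pos: [468.9, 30.3, 83.7]
eef_rot: [-3.134, 0.01, 2.832]
wrist_force: [-0.2, -0.9, 0.1]
finger_gap: 93.8
```

```bash
python3 - <<'E'
from h import *
import json
i=json.load(open("w3.json"))
for u in((103,233),(304,228),(502,212)):print(atz(i,u,135).round(1))
for u in((157,191),(297,183),(442,180)):print("spot",atz(i,u,20).round(1))
E
```

```text
[435.2 -82.1 135. ]
[469.2  41.8 135. ]
[495.4 163.7 135. ]
spot [434.3 -86.3  20. ]
spot [465.1  40.5  20. ]
spot [501.2 169.1  20. ]
```

{"api": "drive_tool", "payload": {
  "motion": [1, 5, 0, 0, 1, 4, 0, 0, 0, 0, 0, 0, 0, 0, 0, 0]
}}

```text
clock: 9.77
eef_pos: [470.5, 39.8, 84.9]
eef_rot: [-3.135, 0.012, 2.83]
wrist_force: [0.5, -0.0, -0.5]
finger_gap: 93.7
```

{"api": "drive_tool", "payload": {
  "motion": [0, 0, 0, 0, 0, 0, 0, 0, 0, 0, 0, 0, 0, 0, 0, 0, 0, 0, 0, 0, 0, 0, 0, 0, 0, 0, 0, 0],
  "jaw": 1,
  "grip_force": 35
}}

```text
clock: 10.35
eef_pos: [471.3, 40.1, 86.3]
eef_rot: [-3.136, 0.015, 2.831]
wrist_force: [0.4, 0.1, -1.1]
finger_gap: 61.0
```

{"api": "drive_tool", "payload": {
  "motion": [0, 0, -4, 0, 0, 0, -7, 0, 0, 0, -8, 0, 0, 0, -8, 0, 0, 0, -8, 0, 0, 0, -6, 0, 0, 0, -2, 0, 0, 0, 0, 0]
}}

```text
clock: 11.02
eef_pos: [469.9, 40.3, 133.8]
eef_rot: [-3.135, 0.013, 2.831]
wrist_force: [-0.8, -1.2, -3.0]
finger_gap: 61.2
```

{"api": "drive_tool", "payload": {
  "motion": [0, 0, 0, 0, 0, 0, 0, 0, 0, 0, 0, 0, 0, 0, 0, 0]
}}

```text
clock: 11.35
eef_pos: [469.6, 40.3, 133.3]
eef_rot: [-3.135, 0.012, 2.831]
wrist_force: [-0.2, -0.1, -4.8]
finger_gap: 61.1
```

{"api": "drive_tool", "payload": {
  "motion": [0, 0, 0, 0, 0, 0, 0, 0, 0, 0, 0, 0]
}}

```text
clock: 11.6
eef_pos: [469.3, 40.3, 132.6]
eef_rot: [-3.135, 0.011, 2.831]
wrist_force: [0.5, 0.6, -4.2]
finger_gap: 61.5
```

{"api": "drive_tool", "payload": {
  "motion": [0, 0, 0, 0, 0, 0, 0, 0, 0, 0, 0, 0]
}}

```text
clock: 11.85
eef_pos: [469.2, 40.3, 132.4]
eef_rot: [-3.134, 0.011, 2.831]
wrist_force: [0.3, -0.2, -4.0]
finger_gap: 61.2
```

{"api": "drive_tool", "payload": {
  "motion": [0, 0, 0, 0, 0, 0, 0, 0]
}}

```text
clock: 12.02
eef_pos: [469.2, 40.3, 132.4]
eef_rot: [-3.134, 0.011, 2.831]
wrist_force: [-0.4, 0.2, -3.4]
finger_gap: 61.3
```

{"api": "drive_tool", "payload": {
  "motion": [0, 0, 0, 0, 0, 0, 0, 0]
}}

```text
clock: 12.18
eef_pos: [469.2, 40.3, 132.4]
eef_rot: [-3.134, 0.011, 2.831]
wrist_force: [0.6, -0.1, -3.8]
finger_gap: 61.1
```

{"api": "drive_tool", "payload": {
  "motion": [0, 0, 0, 0, 0, 0, 0, 0]
}}

```text
clock: 12.35
eef_pos: [469.2, 40.3, 132.5]
eef_rot: [-3.134, 0.011, 2.831]
wrist_force: [-1.0, 0.1, -4.2]
finger_gap: 60.9
```

{"api": "drive_tool", "payload": {
  "motion": [0, 0, 4, 0, 0, 0, 7, 0, 0, 0, 8, 0, 0, 0, 7, 0, 0, 0, 5, 0, 0, 0, 3, 0, 0, 0, 2, 0, 0, 0, 1, 0]
}}

```text
clock: 13.02
eef_pos: [469.0, 39.9, 90.5]
eef_rot: [-3.134, 0.009, 2.831]
wrist_force: [-0.6, -0.2, -3.7]
finger_gap: 60.8
```

Tin 2 averages about 3.9 N, roughly 0.40 kg, so it is also light. Setting it down; the grasp height was 86.3.

{"api": "drive_tool", "payload": {
  "motion": [0, 0, 1.5, 0, 0, 0, 1.5, 0, 0, 0, 1, 0, 0, 0, 0, 0]
}}

```text
clock: 13.35
eef_pos: [469.4, 39.8, 86.4]
eef_rot: [-3.134, 0.01, 2.831]
wrist_force: [-0.4, -0.2, -2.9]
finger_gap: 61.3
```

{"api": "drive_tool", "payload": {
  "motion": [0, 0, 0, 0]
}}

```text
clock: 13.43
eef_pos: [469.4, 39.8, 86.5]
eef_rot: [-3.134, 0.01, 2.831]
wrist_force: [0.3, 0.3, -4.4]
finger_gap: 61.5
```

{"api": "drive_tool", "payload": {
  "motion": [0, 0, 0.7, 0, 0, 0, 0, 0]
}}

```text
clock: 13.6
eef_pos: [469.8, 39.9, 86.4]
eef_rot: [-3.135, 0.011, 2.831]
wrist_force: [-0.3, -0.4, -4.0]
finger_gap: 61.6
```

{"api": "drive_tool", "payload": {
  "motion": [0, 0, 0, 0, 0, 0, 0, 0, 0, 0, 0, 0, 0, 0, 0, 0, 0, 0, 0, 0, 0, 0, 0, 0, 0, 0, 0, 0],
  "jaw": 0
}}

```text
clock: 14.18
eef_pos: [470.9, 39.9, 87.6]
eef_rot: [-3.136, 0.014, 2.831]
wrist_force: [-0.2, -0.4, -0.4]
finger_gap: 93.8
```

{"api": "drive_tool", "payload": {
  "motion": [0, 0, -15, 0, 0, 0, -25, 0, 0, 0, -25, 0, 0, 0, -20, 0, 0, 10, -10, 0, 0, 30, 0, 0, 1, 30, 0, 0, 1, 28, 0, 0]
}}

```text
clock: 14.85
eef_pos: [497.9, 134.2, 187.4]
eef_rot: [-3.136, 0.015, 2.825]
wrist_force: [0.3, 0.5, 0.9]
finger_gap: 93.9
```

{"api": "drive_tool", "payload": {
  "motion": [0, 5, 0, 0, 0, 0, 0, 0, 0, 0, 0, 0]
}}

```text
clock: 15.1
eef_pos: [499.9, 142.9, 187.0]
eef_rot: [-3.136, 0.014, 2.829]
wrist_force: [0.3, 0.2, 0.2]
finger_gap: 93.9
```

{"api": "drive_tool", "payload": {
  "motion": [4, 9, 0, 0, 4, 8, 0, 0, 0, 0, 0, 0, 0, 0, 0, 0]
}}

```text
clock: 15.43
eef_pos: [496.7, 160.7, 186.6]
eef_rot: [-3.136, 0.014, 2.826]
wrist_force: [-0.2, -0.4, 0.6]
finger_gap: 94.1
```

```bash
python3 - <<'E'
from h import *
i=camera_info("wrist");w=camera("wrist");s=read_state();print(s["eef_pos"],s["eef_rot"],pix(i,[[497,163.3,135]]))
h=cv2.cvtColor(w,cv2.COLOR_RGB2HSV);m=cv2.inRange(h,(14,110,90),(32,255,255))
k,l,st,c=cv2.connectedComponentsWithStats(m)
for a,b in zip(st[1:],c[1:]):
    if a[4]>2000:print(a,b.round(),atz(i,(a[0]+a[2]/2,a[1]+a[3]/2),135).round(1))
cv2.imwrite("pics/w4.png",w[...,::-1])
E
```

```text
[496.75388851 160.69327235 186.64316059] [-3.13558357  0.01379375  2.82609558] [[293.37733116 223.8902687 ]]
[ 246  138  100  132 9281] [297. 209.] [484.9 168.9 135. ]
[   0  158  159  126 9138] [ 94. 226.] [452.5  31.7 135. ]
```

View pics/w4.png

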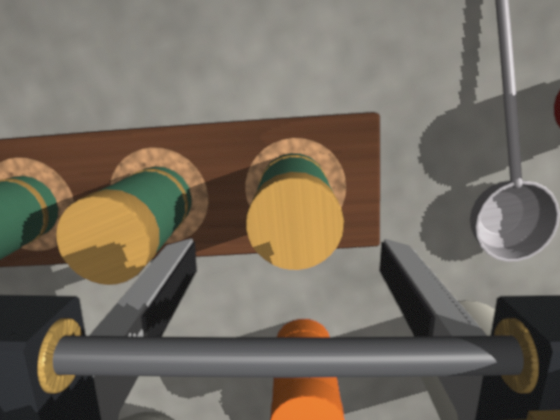

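Tin 3's lid is at (295,223), within 2 px of the prediction, and tins 1 and 2 stand upright on their spots. Descending.

{"api": "drive_tool", "payload": {
  "motion": [0, 3, 8, 0, 0, 0, 18, 0, 0, 0, 18, 0, 0, 0, 18, 0, 0, 0, 15, 0, 0, 0, 10, 0, 0, 0, 5, 0, 0, 0, 0, 0]
}}

```text
clock: 16.15
eef_pos: [499.2, 161.6, 88.5]
eef_rot: [-3.136, 0.015, 2.824]
wrist_force: [0.4, 1.2, -0.2]
finger_gap: 93.7
```

{"api": "drive_tool", "payload": {
  "motion": [3, 1, 3, 0, 0, 0, 0, 0, 0, 0, 0, 0]
}}

```text
clock: 16.4
eef_pos: [497.1, 163.7, 86.4]
eef_rot: [-3.137, 0.016, 2.824]
wrist_force: [0.5, 0.4, 0.3]
finger_gap: 94.1
```

{"api": "drive_tool", "payload": {
  "motion": [0, 0, 0, 0, 0, 0, 0, 0, 0, 0, 0, 0, 0, 0, 0, 0, 0, 0, 0, 0, 0, 0, 0, 0, 0, 0, 0, 0],
  "jaw": 1,
  "grip_force": 35
}}

```text
clock: 16.98
eef_pos: [498.1, 164.1, 88.5]
eef_rot: [-3.139, 0.02, 2.824]
wrist_force: [0.7, -0.3, -0.8]
finger_gap: 61.3
```

{"api": "drive_tool", "payload": {
  "motion": [0, 0, -4, 0, 0, 0, -7, 0, 0, 0, -8, 0, 0, 0, -8, 0, 0, 0, -8, 0, 0, 0, -6, 0, 0, 0, -2, 0, 0, 0, 0, 0]
}}

```text
clock: 17.65
eef_pos: [496.0, 164.2, 135.1]
eef_rot: [-3.137, 0.017, 2.824]
wrist_force: [-0.2, 0.0, -5.6]
finger_gap: 61.4
```

{"api": "drive_tool", "payload": {
  "motion": [0, 0, 0, 0, 0, 0, 0, 0, 0, 0, 0, 0, 0, 0, 0, 0]
}}

```text
clock: 17.98
eef_pos: [495.7, 164.1, 134.6]
eef_rot: [-3.137, 0.016, 2.824]
wrist_force: [0.6, 0.4, -6.1]
finger_gap: 61.2
```

{"api": "drive_tool", "payload": {
  "motion": [0, 0, 0, 0, 0, 0, 0, 0, 0, 0, 0, 0]
}}

```text
clock: 18.23
eef_pos: [495.4, 164.0, 133.9]
eef_rot: [-3.136, 0.015, 2.824]
wrist_force: [0.6, -0.1, -5.6]
finger_gap: 60.9
```

{"api": "drive_tool", "payload": {
  "motion": [0, 0, 0, 0, 0, 0, 0, 0, 0, 0, 0, 0]
}}

```text
clock: 18.48
eef_pos: [495.3, 164.0, 133.6]
eef_rot: [-3.136, 0.014, 2.824]
wrist_force: [0.1, 0.1, -5.1]
finger_gap: 61.8
```

Tin 3 weighs about 5.6 N, roughly 0.57 kg, so it is the full one. Raising it straight up.

{"api": "drive_tool", "payload": {
  "motion": [0, 0, -6, 0, 0, 0, -14, 0, 0, 0, -18, 0, 0, 0, -18, 0, 0, 0, -18, 0, 0, 0, -16, 0, 0, 0, -10, 0, 0, 0, -4, 0]
}}

```text
clock: 19.15
eef_pos: [493.1, 164.8, 243.8]
eef_rot: [-3.135, 0.013, 2.824]
wrist_force: [0.2, 0.6, -5.7]
finger_gap: 61.4
```

{"api": "drive_tool", "payload": {
  "motion": [0, 0, 0, 0, 0, 0, 0, 0, 0, 0, 0, 0, 0, 0, 0, 0, 0, 0, 0, 0, 0, 0, 0, 0, 0, 0, 0, 0, 0, 0, 0, 0]
}}

```text
clock: 19.82
eef_pos: [492.2, 164.6, 240.7]
eef_rot: [-3.132, 0.009, 2.824]
wrist_force: [-0.2, -0.4, -6.0]
finger_gap: 61.4
```

```bash
python3 - <<'E'
from h import *
t=camera("side");cv2.imwrite("pics/s5.png",cv2.resize(t[80:280,180:400],None,fx=3,fy=3,interpolation=cv2.INTER_CUBIC)[...,::-1]);s=read_state();print(s["eef_pos"],s["wrist_force"],s["qd"].round(4))
E
```

```text
[492.23375795 164.55722737 240.69806703] [ 0.55642389  0.57219189 -6.25362842] [-0.0006 -0.0035 -0.0022  0.0004  0.0028 -0.    ]
```

View pics/s5.png

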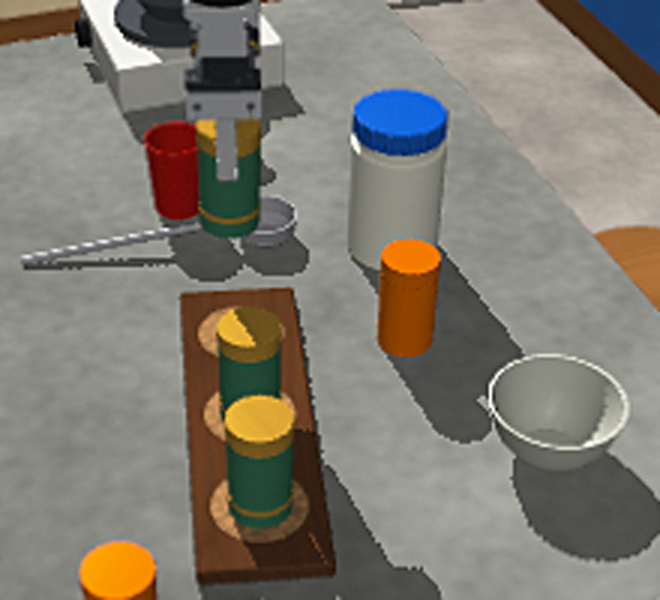

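The full tin is held upright, its underside at about 172 mm, and still. Tins 1 and 2 stand upright on their spots, and the bystanders have not moved.

```bash
python3 -c "from cell import *;print(sign_off())"
```

```text
the job is handed in; nothing more can be done
None
```

I hefted the three tins in order from the mitad end, and the one on the far spot (spot_3) is the full one. I handed the job in at about 20 s of the 72 s, with that tin held up in the fingers.

| Spot | Wrist force while lifted | Approx. mass | Result |
|---|---|---|---|
| 1 (mitad end) | 2.5 N | 0.25 kg | set back |
| 2 (middle) | 3.9 N | 0.40 kg | set back |
| 3 (far end) | 5.6–6 N | 0.57–0.61 kg | full, held up |

**Last checks:**
- The full tin is upright and still, with its underside about 172 mm above the slab (calculated from the TCP height) and about 125 mm from the middle spot.
- In the last side picture, tins 1 and 2 stand upright on their spots and no bystander in it looks moved. The mitad lid and the paddle are outside that crop, so I did not check them at the end.

**What disagreed:**
- While setting tins 1 and 2 down, the wrist force kept showing the tin's weight even once it was at its original height. I judged contact by the height instead, and the force went to about zero on release.
- I kept pressing down on tin 1 before releasing it, and the TCP slid about 4 mm sideways.

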